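# Load the jar tray into the inspection bay and show the sample jar to the camera

### The job

Slide the tray of honey jars by its bar handle into the blue slotted bay until it is fully home against the stop, all three jars still standing in it, and let go of the handle. Then take the yellow-lidded jar out of the tray and hold it, lid end up, with its base centred on the inspection camera's lens and squarely facing it, about 100 mm away, without touching the camera. Finish while holding the jar still there; leave the tray home with the other two jars standing in it, and do not disturb the other things on the bench.

Things in the scene. Friction and masses are not known exactly. Their poses are not given: they have to be found in the camera images.
- tray: loose white tray with cardboard-brown floor, in front of the bay: 90 mm (x) by 270 mm (y), walls 28 mm tall, 5 mm thick, floor 5 mm thick, 0.2 kg (0.8 kg loaded). Origin at the centre of its underside, on the bench; x points away from the handle, into the bay; z up. Three jars stand loose in it in a row along y, about 85 mm apart
- handle (a point): centre of the tray's handle, a raised dark steel flat bar 12 mm thick (x), 110 mm long (y), 16 mm tall, at x = -90 mm, z = 55 mm in the tray's frame (same axes): 45 mm out from the near wall, 39 mm clear between; a slanting strut 50 mm either side of its middle joins it to the wall. A weak grip lets the loaded tray swivel about it; dragging while turning helps
- bay: fixed blue slotted holder, open at -x: side rails 280 mm apart, 46 mm tall, from x = -24 to +51 mm, with lips 38 mm up overhanging 13 mm inwards (the tray must be slid in from the front), flared lead-ins from x = -22 to -54 mm, stop face at x = +45 mm, no floor. Origin on the bench where the tray's origin lies when fully home, with the same axes (x into the bay, z up)
- sample: the jar to show, the one with the YELLOW lid in the tray (its place in the row varies): squat amber honey jar with paper band, 68 mm tall: body 58 mm in diameter up to 44 mm, shoulder, lid 53 mm in diameter from 54 to 68 mm above the base; about 0.2 kg; origin at the centre of its underside, z up through the lid
- mate_a: one of two jars with BLACK lids in the tray, to be left there: squat amber honey jar with paper band, 68 mm tall: body 58 mm in diameter up to 44 mm, shoulder, lid 53 mm in diameter from 54 to 68 mm above the base; about 0.2 kg; origin at the centre of its underside, z up through the lid
- mate_b: the other jar with a BLACK lid in the tray, the same as mate_a
- camera: fixed inspection camera, not to be touched: dark foot 110 (x) by 120 mm; aluminium cheeks 80 mm tall at y = +-51 mm hold a grey head that pivots about y at 65 mm height, with a black ring 80 mm in diameter round the lens. Origin at the centre of the foot's underside on the bench; the head leans to its -x side, roughly towards the robot
- lens (a point): centre of the lens's front face (black disc in a white light ring), 35 mm from the pivot; z is the optical axis, out of the lens, up and towards the robot; y is level, along the pivot; x lies in the plane of tilt. The jar's underside centre is wanted 100 mm out along this z, its own z axis along this z
- cam_tilt (a joint): tilt of the camera head: angle between the optical axis and vertical, leaning to the camera's -x; preset between 0.25 and 0.6 rad, stiff; it is not to be moved
- tape: bystander: orange tape roll lying flat, 90 mm in diameter with a 60 mm hole, 48 mm tall; origin at the centre of its underside
- lids: bystander: stack of three black lids, 53 mm in diameter, 42 mm tall; origin at the centre of its underside
- big_jar: bystander: big amber jar with a yellow lid standing on the bench, NOT in the tray, 87 mm in diameter, 102 mm tall; origin at the centre of its underside
- spare_jar: bystander: amber jar with a black lid standing on the bench beyond the bay and the camera, 58 mm in diameter, 68 mm tall; origin at the centre of its underside
- label_box: bystander: small cardboard box 80 by 60 by 50 mm; origin at the centre of its underside
There are look-alikes about, which are no part of the job. Leave any green or purple look-alike of the mate_b alone.

How it is judged:
On the way, in this order (a step that is already met when the one before it is completed fails the run):
1. the tray is fully home in the bay, flat on the bench, with all three jars standing in it, and its handle is let go (x of tray in the frame of bay between -0.007 and 0.007 m and y of tray in the frame of bay between -0.008 and 0.008 m and angle between the x axis of tray and the x axis of bay, either way round below 0.06 rad and height (world z) of tray below 0.006 m and x of mate_a in the frame of tray between -0.04 and 0.04 m and y of mate_a in the frame of tray between -0.13 and 0.13 m and angle between each of mate_a, mate_b, sample's own z axis and vertical below 0.1 rad and height (world z) of each of mate_a, mate_b, sample below 0.015 m and x of mate_b in the frame of tray between -0.04 and 0.04 m and y of mate_b in the frame of tray between -0.13 and 0.13 m and x of sample in the frame of tray between -0.04 and 0.04 m and y of sample in the frame of tray between -0.13 and 0.13 m and contact force between the fingers and tray below 0.5 N), for 0.2 s.
2. the yellow-lidded jar is lifted clear of the tray in the gripper while the tray stays home (x of tray in the frame of bay between -0.007 and 0.007 m and y of tray in the frame of bay between -0.008 and 0.008 m and angle between the x axis of tray and the x axis of bay, either way round below 0.06 rad and height (world z) of tray below 0.006 m and height (world z) of sample above 0.06 m and contact force between the fingers and sample above 1 N and contact force between sample and tray below 0.1 N and contact force between sample and bay below 0.1 N and contact force between sample and camera below 0.1 N), for 0.1 s.
At the end, for the whole second after the job is handed in: Tray home (7 mm along, 8 mm sideways, 0.06 rad), both black-lidded jars upright in it (0.1 rad). Yellow-lidded jar held in the fingers only, lid up, base centre within 18 mm of the lens axis in lens x and y, 75-125 mm from the lens, axes within 0.2 rad, still (20 mm/s, 0.15 rad/s) (x of tray in the frame of bay between -0.007 and 0.007 m and y of tray in the frame of bay between -0.008 and 0.008 m and angle between the x axis of tray and the x axis of bay, either way round below 0.06 rad and height (world z) of tray below 0.006 m and x of mate_a in the frame of tray between -0.04 and 0.04 m and y of mate_a in the frame of tray between -0.13 and 0.13 m and angle between each of mate_a, mate_b's own z axis and vertical below 0.1 rad and height (world z) of each of mate_a, mate_b below 0.015 m and x of mate_b in the frame of tray between -0.04 and 0.04 m and y of mate_b in the frame of tray between -0.13 and 0.13 m and contact force between the fingers and sample above 1 N and contact force between sample and tray below 0.1 N and contact force between sample and bay below 0.1 N and contact force between sample and camera below 0.1 N and x of sample in the frame of lens between -0.018 and 0.018 m and y of sample in the frame of lens between -0.018 and 0.018 m and z of sample in the frame of lens between 0.075 and 0.125 m and angle between the z axis of sample and the z axis of lens, either way round below 0.2 rad and angle between sample's own z axis and vertical below 1.2 rad and height (world z) of sample above 0.12 m and linear speed of sample below 0.02 m/s and angular speed of sample below 0.15 rad/s and contact force between the fingers and tray below 0.5 N); the arm keeps its last pose, push and grip.
It fails at once if the camera is touched (contact force between camera and the arm above 1 N or contact force between camera and the fingers above 1 N or contact force between camera and sample above 1 N).
It fails at once if a jar in the tray is knocked over (angle between any of mate_a, mate_b's own z axis and vertical above 0.5 rad).
It fails at once if a bystander is disturbed (moved more than 30 mm or tipped) (distance of any of tape, lids, big_jar, spare_jar, label_box from where it was at the start of the episode above 0.03 m or angle between any of tape, lids, big_jar, spare_jar, label_box's own z axis and vertical above 0.4 rad).
It also fails if it takes over 56 s, if anything falls off the work surface, if the arm or the gripper's body presses on something with over 40 N, if the wrist force passes 120 N, or if a joint passes its speed limit or range.

### The arm

A 6-joint arm with a two-finger parallel gripper is mounted at the origin on the work surface. World frame = base frame: x ahead of the robot, y to its left, z up, the work surface at z = 0. Lengths are in m, angles in rad, forces in N, time in s.
With the tool pointing down it reaches from about 0.4 to 0.825 m from the base axis. Payload 7 kg.
Tool frame: the origin (TCP) lies at the very end of the fingers, on their centre line; the grasp point (between the pads) lies 19 mm behind it (arm.grasp_offset is the distance from the TCP to the grasp point, in m); z points along the fingers, y is the line along which they close (so a half turn about z gives the same grasp; the last joint's range is limited). The gripper opens to 88 mm and grips with 3 to 60 N. Pads are 19 mm wide; open, the fingers measure 130 mm over their backs; the gripper's body (78 mm by 193 mm) begins 47 mm behind the grasp point.
Start: joints at [-0.849, 0.359, 0.012, 0, -1.224, -0.288], TCP at [0.284, -0.612, 0.227] pointing down, gripper open.
Joint ranges: [-3.07, 3.07], [-1.43, 2.12], [-1.02, 1.25], [-3.03, 1.67], [-3.05, -0], [-3.03, 3.03]. Speed limits (rad/s): [2.39, 2.39, 3.01, 3.14, 3.14, 3.14].

### API

Orientations are given as [roll, pitch, yaw] about the fixed x, y, z axes, in that order (R = Rz(yaw) Ry(pitch) Rx(roll)).
In Python, from station import get_state, cams, arm, nets gives the robot as it stands.
- The arm moves only by the shell command python3 -m creep 'ROWS' [FORCE]. ROWS is a JSON object of lists of equal length, an entry for each row: "translation": the shift along the world's x, y, z in mm, a list of three; "spin": the turn about the world's z in rad; "gripper": the opening, from 0 (shut) to 1 (fully open). In form: {"translation": [[dx, dy, dz], ...], "spin": [spin, ...], "gripper": [gripper, ...]}. A call has 1 to 8 rows; each row shifts and turns the commanded pose from where the row before left it; what a row does not reach is not made up. A row lasts 1/10 s, in which the tool goes at most 50 mm and 8.59 degrees, less where a joint would pass 70% of its speed; a pose out of reach is approached as far as the arm can. A call is refused whole if a number of a shift passes 50 or a number of a turn 0.15, either way. A call with a gripper value outside its range is refused whole. The fingers move at their own pace and stop on an object; FORCE is the grip in N (left out, the last holds). Time passes only in rows, so rows that do not move let the fingers close. It gives the time, the measured TCP pose, the force, the opening and the grip force at its end, in the units of the state.
- get_state(): the state, without advancing time (a new reading comes with each control period).
- cams.grab_frame(name): name is "side" or "top"; returns a dict with "img" (400x640x3 uint8, red, green, blue), "mtx" (3x3 intrinsics, pixels), "R" (3x3) and "t" (3): a world point X has camera coordinates R X + t. Camera axes: x right, y down, z forward; pixel columns grow to the right and rows downward; lengths in m; the calibration is good to about 2 mm. A picture is of the moment at which its call begins. There is no depth.
- arm.job_done(): hands the job in; it is judged then, once.
Trained networks look in the newest picture that a camera, given by its name, has taken for a name from the list of things; names that differ only in an ending like _2 or _b are one class to them, and where a whole thing is asked for, a point or a joint stands for the part that bears it (a point fixed in the world has none). Each returns a list of dicts, best first, with "confidence" (0 to 1); they miss things now and then, are a little off and sometimes report something else, mostly with a low value. They report only what shows in the picture. A call takes as long as a camera call. They do not tell look-alikes from the thing itself.
- nets.search_frame(camera, label): "centre" ([x, y, z] in m, in world coordinates, good to about 4 mm: the middle of the surface that is visible of it).
- nets.pinpoint(camera, label): "centre" ([x, y, z] in m, in world coordinates, good to about 4 mm: a listed point, or the origin of a listed thing).
The state is a dict: "t": time; "q": joint angles; "qd": joint speeds; "joint_efforts": joint torques, N m; "eef_pos": TCP position; "ee_rot": TCP orientation; "force": force on the tool from outside, world axes, zero at the start; "moment": the same for the moment, N m; "width": finger opening in m; "gripper_force": force on a finger pad.
Only numpy, scipy, OpenCV 4.12 (cv2) and the standard library are available. Lean on these libraries where they do the work, as an engineer would, in place of code of your own. Each camera call takes 0.05 s, during which the arm holds its last target. There are 200 camera calls.

## Working session

There is one attempt and no reset: what is moved stays moved. The work goes in short steps, Python scripts to look and compute and a shell command to move; the robot and the scene stay as the last step left them, time stands still between calls to the robot, and variables do not carry over. Pictures are saved under pics/ and viewed, at most 10 in all, crops included, and the job is handed in when it is done.

```bash
mkdir -p pics; ls -la
cat > h.py <<'E'
import numpy as np, cv2
from station import get_state, cams, arm, nets
def shot(c,name,crop=None,s=1):
    f=cams.grab_frame(c); im=f["img"]
    if crop: x0,y0,x1,y1=crop; im=im[y0:y1,x0:x1]
    im=cv2.resize(im,None,fx=s,fy=s,interpolation=cv2.INTER_CUBIC)
    cv2.imwrite("pics/"+name,im[:,:,::-1]); return f
def px(f,X):
    p=f["mtx"]@(f["R"]@np.array(X)+f["t"]); return p[:2]/p[2]
def ray(f,u,v,z):
    "world point at pixel u,v on plane height z"
    d=f["R"].T@np.linalg.solve(f["mtx"],[u,v,1.]); c=-f["R"].T@f["t"]
    return c+d*(z-c[2])/d[2]
E
python3 - <<'E'
from h import *
np.set_printoptions(precision=3,suppress=True)
for c in ("top","side"):
    f=shot(c,c+"0.png"); print(c,"campos",-f["R"].T@f["t"])
    for l in ["tray","handle","bay","sample","mate_a","camera","lens","tape","lids","big_jar","spare_jar","label_box"]:
        for fn in (nets.pinpoint,):
            for r in fn(c,l)[:4]: print(l,np.array(r["centre"]),round(r["confidence"],2),px(f,r["centre"]).round())
print(get_state())
E
```

```text
total 12
drwxr-xr-x  3 agent agent 4096 Nov 30 02:58 .
drwxr-xr-x 23 root  root  4096 Nov 30 02:58 ..
drwxr-xr-x  2 agent agent 4096 Nov 30 02:58 pics
top campos [0.444 0.014 1.142]
tray [0.619 0.467 0.   ] 0.73 [164. 198.]
tray [ 0.532  0.148 -0.   ] 0.59 [270. 224.]
tray [ 0.649 -0.176  0.098] 0.5 [381. 176.]
handle [0.44  0.15  0.057] 0.74 [268. 255.]
handle [ 0.788  0.067 -0.002] 0.21 [296. 141.]
sample [0.536 0.067 0.011] 0.65 [297. 221.]
mate_a [ 0.375  0.274 -0.004] 0.69 [228. 278.]
mate_a [0.531 0.233 0.009] 0.68 [241. 225.]
mate_a [0.522 0.38  0.004] 0.65 [192. 229.]
mate_a [0.536 0.155 0.005] 0.63 [268. 222.]
camera [ 0.66  -0.176  0.   ] 0.66 [375. 179.]
lens [ 0.647 -0.174  0.099] 0.8 [381. 177.]
lens [ 0.57  -0.472  0.   ] 0.34 [473. 206.]
tape [ 0.431  0.468 -0.004] 0.94 [163. 261.]
lids [0.62  0.467 0.001] 0.9 [164. 198.]
lids [ 0.644 -0.172  0.097] 0.73 [380. 178.]
big_jar [ 0.572 -0.479  0.001] 0.67 [475. 205.]
big_jar [0.529 0.233 0.006] 0.19 [242. 225.]
spare_jar [ 0.789  0.064 -0.001] 0.64 [296. 140.]
label_box [ 0.414 -0.486 -0.005] 0.61 [481. 257.]
side campos [
[... 567 characters left out ...]
0.001] 0.96 [258. 341.]
lids [0.539 0.068 0.007] 0.67 [325. 238.]
big_jar [ 0.574 -0.473  0.   ] 0.67 [349. 144.]
big_jar [ 0.785  0.067 -0.003] 0.44 [254. 225.]
spare_jar [ 0.784  0.065 -0.001] 0.6 [255. 225.]
label_box [ 0.414 -0.485  0.001] 0.86 [388. 148.]
{'t': 1.3, 'q': array([-0.849,  0.359,  0.012, -0.   , -1.224, -0.288]), 'qd': array([ 0.002, -0.   , -0.002,  0.001,  0.001,  0.001]), 'joint_efforts': array([ -0.   , -58.238,  29.331,   7.003,   0.013,  -0.   ]), 'eef_pos': array([ 0.284, -0.612,  0.227]), 'ee_rot': array([-3.142,  0.   , -2.708]), 'force': array([-0.755,  0.001,  0.469]), 'moment': array([ 0.019,  0.031, -0.004]), 'gripper_force': 0.0, 'width': 0.08738725267101008}
```

Run:
```python
from h import *
f=cams.grab_frame("top"); g=cams.grab_frame("side")
a=cv2.resize(f["img"][100:320,130:530],None,fx=2,fy=2,interpolation=cv2.INTER_CUBIC)
cv2.imwrite("pics/t1.png",a[:,:,::-1])
a=cv2.resize(g["img"][130:370,220:430],None,fx=2.5,fy=2.5,interpolation=cv2.INTER_CUBIC)
cv2.imwrite("pics/s1.png",a[:,:,::-1])
```

```text
(no output)
```

View pics/t1.png

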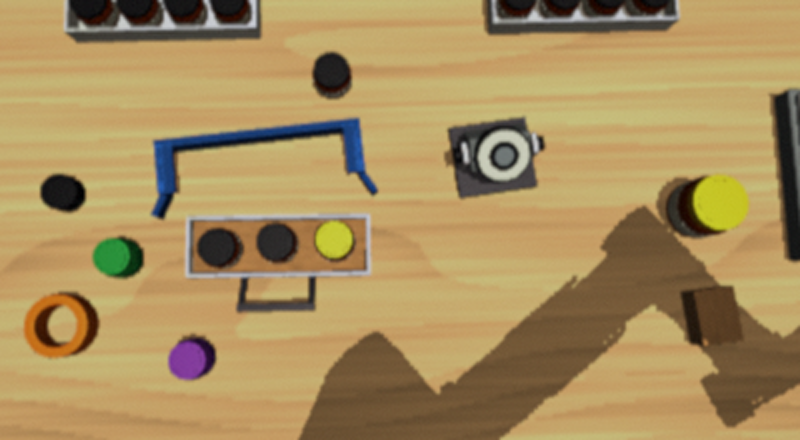

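View pics/s1.png

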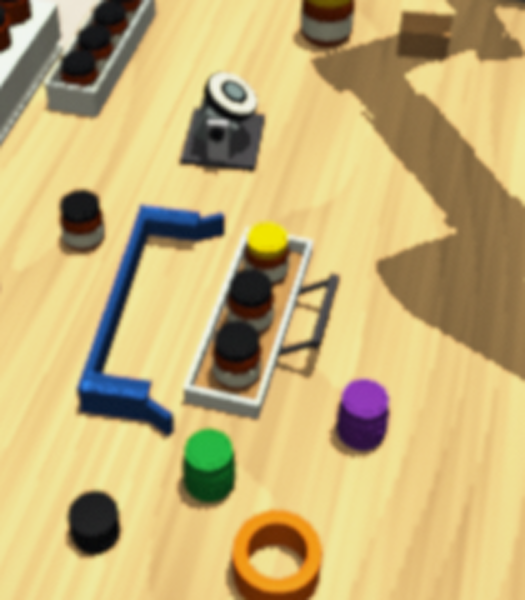

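Side and top views: sample = yellow lid in the tray (full top px ≈ 297,219). It could be confused with big_jar, yellow, outside the tray (490,201). Black lids: mates (240,223) and (268,221), spare_jar (296,137), lids stack (161,196). Green (188,228) and purple (225,279) are to be left alone. I chose the one in the tray. Next I'll measure the bay and camera and check the crop.

```bash
cat > m.py <<'E'
from h import *
from scipy.optimize import least_squares
np.set_printoptions(precision=4,suppress=True)
f=cams.grab_frame("top"); g=cams.grab_frame("side")
# bay: blue mask
hsv=cv2.cvtColor(f["img"],cv2.COLOR_RGB2HSV)
m=cv2.inRange(hsv,(100,120,40),(130,255,255)); n,l,s,_=cv2.connectedComponentsWithStats(m)
i=1+np.argmax(s[1:,4]); v,u=np.nonzero(l==i); print("bay px",s[i])
P=np.array([ray(f,a,b,.046)[:2] for a,b in zip(u,v)])
# back edge: for each column the top pixel, between rails
cols=np.unique(u); back=np.array([ray(f,c,v[u==c].min()-.5,.046)[:2] for c in cols[6:-14]])
k=np.polyfit(back[:,1],back[:,0],1); yaw=-np.arctan(k[0]); print("bay yaw",yaw,"resid mm",1e3*np.std(back[:,0]-np.polyval(k,back[:,1])))
ex=np.array([np.cos(yaw),np.sin(yaw)]); ey=np.array([-ex[1],ex[0]])
a=P@ex; b=P@ey; xb=(back@ex).mean()-.051
sel=(a>xb+.0)&(a<xb+.045); bs=np.sort(b[sel]); h=(bs[0]+bs[-1])/2
print("rail extents rel",bs[0]-h,bs[-1]-h,"bay origin",ex*xb+ey*h)
gaps=np.diff(bs); j=np.argmax(gaps); print("lip gap rel",bs[j]-h,bs[j+1]-h)
# tray yaw from white walls + handle
m=cv2.inRange(hsv,(0,0,150),(180,60,255)); 
c0=px(f,[.535,.15,.028]); q=np.argwhere(m)[:,::-1]; q=q[(abs(q[:,0]-c0[0])<55)&(abs(q[:,1]-c0[1])<25)]
W=np.array([ray(f,x,y,.028)[:2] for x,y in q]).astype(np.float32)
r=cv2.minAreaRect(W*1000); print("tray rect mm",r)
# lens ring
def ringpts(F,c):
    h=cv2.cvtColor(F["img"],cv2.COLOR_RGB2HSV); m=cv2.inRange(h,(0,0,135),(180,70,255))
    p=px(F,c).astype(int); w=np.zeros_like(m); cv2.circle(w,tuple(int(t) for t in p),22,255,-1); m&=w
    n,l,s,_=cv2.connectedComponentsWithStats(m); i=1+np.argmax(s[1:,4])
    ct,_=cv2.findContours((l==i).astype(np.uint8),cv2.RETR_EXTERNAL,cv2.CHAIN_APPROX_NONE)
    e=cv2.fitEllipse(cv2.convexHull(max(ct,key=len))); print("ellipse",e); return e
C=[.646,-.176,.098]; et=ringpts(f,C); es=ringpts(g,C)
for F,nm in ((f,"rt"),(g,"rs")):
    p=px(F,C).astype(int); im=F["img"][p[1]-28:p[1]+28,p[0]-28:p[0]+28]
    cv2.imwrite(f"pics/{nm}.png",cv2.resize(im,(392,392),interpolation=cv2.INTER_CUBIC)[:,:,::-1])
cv2.imwrite("pics/ring.png",np.hstack([cv2.imread("pics/rt.png"),cv2.imread("pics/rs.png")]))
E
python3 m.py
```

```text
bay px [207 160 111  48 842]
bay yaw 0.08719790954999883 resid mm 0.8752774362170902
rail extents rel -0.14948541658278017 0.14948541658278014 bay origin [0.6523 0.1722]
lip gap rel 0.030449093174338512 0.033355977973816106
tray rect mm ((533.739013671875, 149.02642822265625), (270.7409973144531, 91.24488067626953), 88.4137191772461)
ellipse ((381.48602294921875, 177.12510681152344), (23.942026138305664, 26.10747528076172), 50.63788604736328)
ellipse ((312.7127380371094, 166.45382690429688), (13.283232688903809, 21.573293685913086), 125.4392318725586)
```

View pics/ring.png

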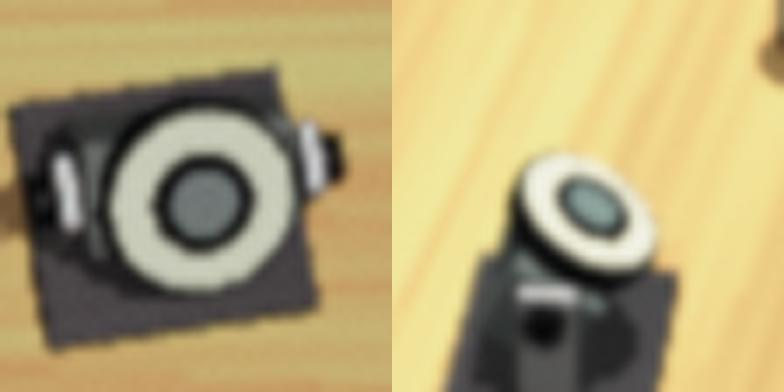

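The crops show the lens ring: top view (200,200)/7 within the crop, side view (588,215). The foot is turned about +0.14 rad. Next I'll fit the tilt.

```bash
cat >> m.py <<'E'
def epts(e): return cv2.ellipse2Poly((0,0),(1,1),0,0,360,10) is not None and np.array([np.array(e[0])+cv2.getRotationMatrix2D((0,0),-e[2],1)[:,:2]@np.array([e[1][0]/2*np.cos(t),e[1][1]/2*np.sin(t)]) for t in np.linspace(0,6.28,36)])
p0=px(f,C).astype(int)-28
cor=[ray(f,p0[0]+x/7,p0[1]+y/7,.012)[:2] for x,y in ((10,108),(275,68),(318,310),(50,350))]
foot=np.mean(cor,0); yw=[np.arctan2(-(a-b)[0],(a-b)[1]) for a,b in ((cor[0],cor[1]),(cor[3],cor[2]))]
print("foot",foot,"yaw",yw)
def circ(x):
    cx,cy,yaw,T,r=x; R=cv2.Rodrigues(np.array([0,0,yaw]))[0]@cv2.Rodrigues(np.array([0,-T,0.]))[0]
    o=np.array([cx,cy,.065])+R[:,2]*.035
    t=np.linspace(0,6.283,180); return o,R,o+r*(np.outer(np.cos(t),R[:,0])+np.outer(np.sin(t),R[:,1]))
def res(x,wt=1):
    o,R,pts=circ(x); out=[]
    for F,e in ((f,et),(g,es)):
        q=np.array([px(F,p) for p in pts]); E=epts(e)
        out+=list(np.min(np.linalg.norm(E[:,None]-q[None],axis=2),1)*1.0)
    return np.r_[out,(x[2]-np.mean(yw))/.01]
for T0 in (.3,.5):
    s=least_squares(res,[.66,-.176,.14,T0,.033]); print(s.x,"cost",s.cost,"lens",circ(s.x)[0])
E
python3 m.py | tail -3
python3 - <<'E'
from h import *
L=[];K=[];H=[]
for c in ("top","side","top","side"):
    cams.grab_frame(c)
    for l,A in (("lens",L),("camera",K),("handle",H)):
        r=nets.pinpoint(c,l)
        if r: A.append(r[0]["centre"])
for A in (L,K,H): print(np.array(A).round(4).tolist())
E
```

```text
foot [ 0.6589 -0.1766] yaw [np.float64(0.12735575587561976), np.float64(0.12167751357543935)]
[ 0.6659 -0.1738  0.1193  0.5635  0.0374] cost 11.014635361294523 lens [ 0.6473 -0.1761  0.0946]
[ 0.6656 -0.1738  0.1217  0.5603  0.0374] cost 10.976765166566503 lens [ 0.6471 -0.1761  0.0946]
[[0.6469, -0.174, 0.0954], [0.645, -0.1786, 0.094], [0.6485, -0.1775, 0.0957], [0.4135, -0.4827, -0.0037]]
[[0.6601, -0.1764, -0.0028], [0.6648, -0.1762, -0.0018], [0.66, -0.1771, 0.0], [0.663, -0.1736, -0.0004]]
[[0.4441, 0.149, 0.0578], [0.4455, 0.1523, 0.0543], [0.4408, 0.1498, 0.0554], [0.6448, -0.1745, 0.0941]]
```

```bash
python3 -m creep '{"translation":[[20,45,0],[20,45,0],[20,45,0],[20,45,0],[20,45,0],[20,45,0],[20,45,0],[20,45,0]],"spin":[0.139,0.139,0.139,0.139,0.139,0.138,0.138,0.138],"gripper":[0.4,0.4,0.4,0.4,0.4,0.4,0.4,0.4]}' 40
python3 -m creep '{"translation":[[0,50,0],[0,50,0],[0,50,0],[0,50,0],[0,50,-20],[0,50,-20],[0,50,-20],[0,50,-20]],"spin":[0,0,0,0,0,0,0,0],"gripper":[0.4,0.4,0.4,0.4,0.4,0.4,0.4,0.4]}'
```

```text
t: 3.2
eef_pos: [0.4442, -0.2506, 0.227]
ee_rot: [-3.141, -0.0, -1.593]
force: [1.1, -0.6, 0.1]
width: 0.0359
gripper_force: 0.0
t: 4.0
eef_pos: [0.4434, 0.1353, 0.1522]
ee_rot: [-3.14, 0.001, -1.598]
force: [1.0, -0.0, 1.0]
width: 0.0346
gripper_force: 0.0
```

```bash
python3 -m creep '{"translation":[[0,2,-27],[0,0,-27],[0,0,-27],[0,0,-27],[0,0,0],[0,0,0]],"spin":[0,0,0,0,0,0],"gripper":[0.4,0.4,0.4,0.4,0.4,0.4]}'
python3 - <<'E'
from h import *
shot("side","g1.png",(240,160,440,340),3)
for c in("top","side"):
    cams.grab_frame(c)
    for l in("handle","tray"): print(c,[(np.round(r["centre"],4).tolist(),r["confidence"]) for r in nets.pinpoint(c,l)[:2]])
E
```

```text
t: 4.6
eef_pos: [0.4438, 0.1352, 0.0446]
ee_rot: [3.141, -0.001, -1.598]
force: [1.3, -0.1, -0.0]
width: 0.0354
gripper_force: 0.0
top [([0.6218, 0.4666, 0.0001], 0.61), ([0.6481, -0.1741, 0.0984], 0.22)]
top [([0.5339, 0.1477, 0.0019], 0.81), ([0.4288, 0.464, -0.001], 0.66)]
side [([0.4492, 0.1506, 0.0553], 0.89)]
side [([0.5355, 0.1525, 0.0045], 0.84), ([0.7847, 0.0642, 0.0003], 0.58)]
```

View pics/g1.png

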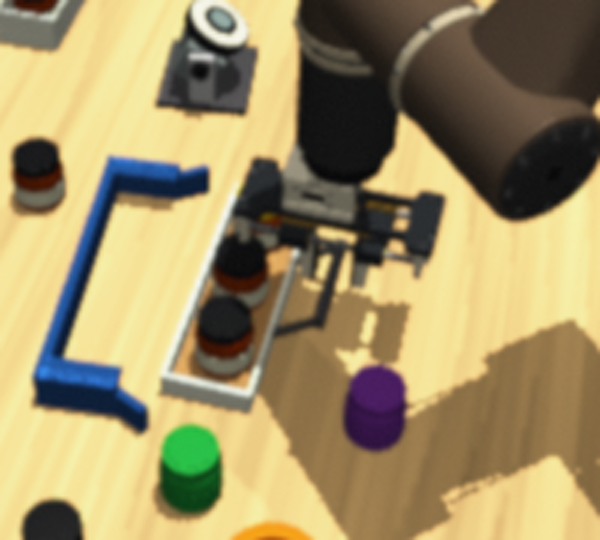

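The fingers straddle the bar at about (325,260) but sit 15 mm off in y. I'll correct that, then grip.

```bash
python3 -m creep '{"translation":[[1,8,-3],[0,7,-2],[0,0,0],[0,0,0],[0,0,0],[0,0,0],[0,0,0],[0,0,0]],"spin":[0,0,0,0,0,0,0,0],"gripper":[0.4,0.4,0.4,0,0,0,0,0]}' 60
```

```text
t: 5.75
eef_pos: [0.4446, 0.1501, 0.0393]
ee_rot: [3.141, -0.0, -1.599]
force: [-0.1, 1.6, -1.0]
width: 0.0114
gripper_force: 60.0
```

```bash
python3 -m creep '{"translation":[[3,0.9,0],[5.5,1,0],[6,1,0],[6,1,0],[6,1,0],[6,1,0],[5.5,1,0],[4,0.7,0]],"spin":[0.012,0.015,0.015,0.015,0.015,0.015,0.015,0.013],"gripper":[0,0,0,0,0,0,0,0]}'
cat > tr.py <<'E'
from h import *
f=cams.grab_frame("top"); im=f["img"]; hsv=cv2.cvtColor(im,cv2.COLOR_RGB2HSV)
cv2.imwrite("pics/tr.png",cv2.resize(im[110:270,190:390],None,fx=3,fy=3,interpolation=cv2.INTER_CUBIC)[:,:,::-1])
E
python3 tr.py
```

```text
t: 6.55
eef_pos: [0.4853, 0.1564, 0.0393]
ee_rot: [3.138, -0.002, -1.484]
force: [-7.8, -2.4, 9.5]
width: 0.0117
gripper_force: 60.1
```

View pics/tr.png

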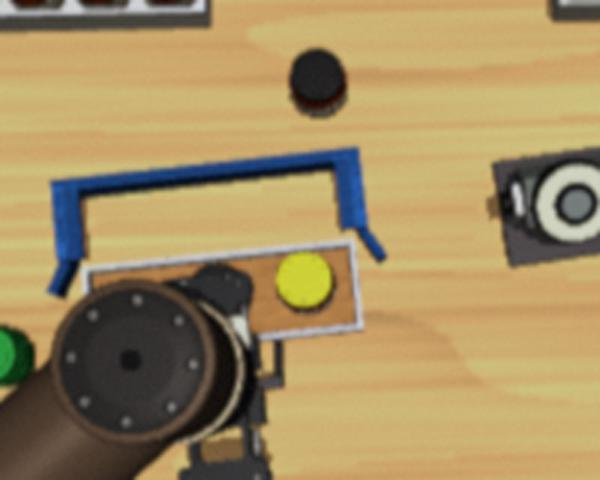

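The tray's far wall runs from (87,268) to (352,243) in the crop, and the bay's back edge from (52,182) to (357,150). I'll check these through the calibration.

Run:
```python
from h import *
f=cams.grab_frame("top")
p=lambda x,y,z: ray(f,190+(x+.5)/3-.5,110+(y+.5)/3-.5,z)
b=.087; o=np.array([.6523,.1722]); R=np.array([[np.cos(b),-np.sin(b)],[np.sin(b),np.cos(b)]])
F=lambda X:(R.T@(X[:2]-o)*1e3).round(1)
for n,x,y,z in (("trayFL",87,268,.028),("trayFR",352,243,.028),("trayNR",362,327,.028),("bayBL",52,182,.046),("bayBR",357,150,.046),("railL outer front",56,262,.046),("railR outer front",366,226,.046)): print(n,F(p(x,y,z)))
# model corner pixels for tray home target
for c in ("top","side"):
    cams.grab_frame(c)
    print(c,[(F(np.array(r["centre"])),round(r["confidence"],2)) for r in nets.pinpoint(c,"bay")[:1]+nets.pinpoint(c,"tray")[:1]+nets.pinpoint(c,"sample")[:1]])
```

```text
trayFL [-34.1 127.2]
trayFR [ -38.9 -134.4]
trayNR [-123.1 -134.8]
bayBL [ 51.3 149.7]
bayBR [  49.9 -149.7]
railL outer front [-27.9 152.1]
railR outer front [ -26.7 -149.9]
top [(array([-76.1, -81.3]), 0.73), (array([-79. ,  -1.7]), 0.74), (array([-72.4, -84. ]), 0.52)]
side [(array([-0.6,  1.6]), 0.93), (array([-75.1,   2.1]), 0.85), (array([-69. , -84.1]), 0.49)]
```

```bash
python3 -m creep '{"translation":[[4,0.4,0],[5,0.5,0],[5,0.5,0],[5,0.4,0],[5,0.4,0],[5,0.4,0],[5,0.4,0],[5,0.4,0]],"spin":[0,0,0,0,0,0,0,0],"gripper":[0,0,0,0,0,0,0,0]}'
python3 -m creep '{"translation":[[5,0.4,0],[5,0.5,0],[5,0.5,0],[5,0.4,0],[4,0.4,0],[3,0.3,0],[2,0.2,0],[0,0,0]],"spin":[0,0,0,0,0,0,0,0],"gripper":[0,0,0,0,0,0,0,0]}'
```

```text
t: 7.85
eef_pos: [0.5243, 0.1606, 0.0393]
ee_rot: [3.139, -0.001, -1.484]
force: [-9.0, 0.0, 8.3]
width: 0.0117
gripper_force: 60.0
t: 8.65
eef_pos: [0.5536, 0.1634, 0.0393]
ee_rot: [3.139, -0.001, -1.484]
force: [-6.2, -0.6, 7.0]
width: 0.0119
gripper_force: 60.0
```

```bash
python3 -m creep '{"translation":[[2,0.2,0],[2,0.2,0],[2,0.2,0],[1,0.1,0],[0,0,0]],"spin":[0,0,0,0,0],"gripper":[0,0,0,0,0]}'
python3 -m creep '{"translation":[[2,0.2,0],[2,0.2,0],[0,0,0]],"spin":[0,0,0],"gripper":[0,0,0]}'
```

```text
t: 9.15
eef_pos: [0.5597, 0.164, 0.0393]
ee_rot: [3.138, -0.001, -1.484]
force: [-10.4, -0.4, 9.9]
width: 0.0118
gripper_force: 60.0
t: 9.45
eef_pos: [0.56, 0.1641, 0.0393]
ee_rot: [3.132, -0.001, -1.485]
force: [-27.0, 4.9, 23.1]
width: 0.0114
gripper_force: 60.0
```

```bash
python3 -m creep '{"translation":[[-1.5,0,0],[-1,0,0],[0,0,0],[0,0,0],[0,0,0],[0,0,0]],"spin":[0,0,0,0,0,0],"gripper":[0,0,0.35,0.35,0.35,0.35]}'
python3 -m creep '{"translation":[[0,0,5],[0,0,20],[0,0,35],[0,0,40],[0,0,40],[0,0,0]],"spin":[0,0,0,0,0,0],"gripper":[0.35,0.35,0.35,0.35,0.35,0.35]}'
python3 -m creep '{"translation":[[0,-50,0],[0,-50,0],[0,-50,0],[0,-50,0],[0,0,0]],"spin":[0,0,0,0,0],"gripper":[0.8,0.8,0.8,0.8,0.8]}'
python3 tr.py
python3 - <<'E'
from h import *
b=.087; o=np.array([.6523,.1722]); R=np.array([[np.cos(b),-np.sin(b)],[np.sin(b),np.cos(b)]])
F=lambda X:(R.T@(np.array(X)[:2]-o)*1e3).round(1).tolist()
for c in ("top","side","top","side"):
    cams.grab_frame(c)
    for l in ("bay","tray","sample","handle"):
        r=nets.pinpoint(c,l)[:1]
        print(c,l,[(F(q["centre"]),np.round(q["centre"],4).tolist(),round(q["confidence"],2)) for q in r])
E
```

```text
t: 10.05
eef_pos: [0.5636, 0.1652, 0.0392]
ee_rot: [-3.141, 0.0, -1.484]
force: [0.3, 0.0, 0.7]
width: 0.0298
gripper_force: 0.0
t: 10.65
eef_pos: [0.5664, 0.1664, 0.186]
ee_rot: [-3.132, 0.004, -1.483]
force: [0.0, 0.5, -0.4]
width: 0.0308
gripper_force: 0.0
t: 11.15
eef_pos: [0.5625, -0.0398, 0.1794]
ee_rot: [3.141, -0.0, -1.489]
force: [1.1, 0.2, 0.3]
width: 0.0652
gripper_force: 0.0
top bay []
top tray []
top sample []
top handle []
side bay [([-89.4, 3.1], [0.563, 0.1675, 0.0574], 0.45)]
side tray [([-0.2, 3.6], [0.6518, 0.1758, 0.0054], 0.91)]
side sample [([7.9, -78.9], [0.667, 0.0943, 0.0041], 0.6)]
side handle [([-92.4, 0.9], [0.5602, 0.1651, 0.0525], 0.59)]
top bay [([-199.0, 309.9], [0.4271, 0.4636, -0.0018], 0.15)]
top tray []
top sample []
top handle []
side bay [([-136.1, -639.7], [0.5723, -0.4769, 0.0011], 0.32)]
side tray [([-3.8, 5.9], [0.648, 0.1777, 0.0032], 0.82)]
side sample [([4.5, -82.2], [0.6639, 0.0907, 0.0024], 0.64)]
side handle [([-92.0, 2.1], [0.5605, 0.1663, 0.0562], 0.8)]
```

View pics/tr.png

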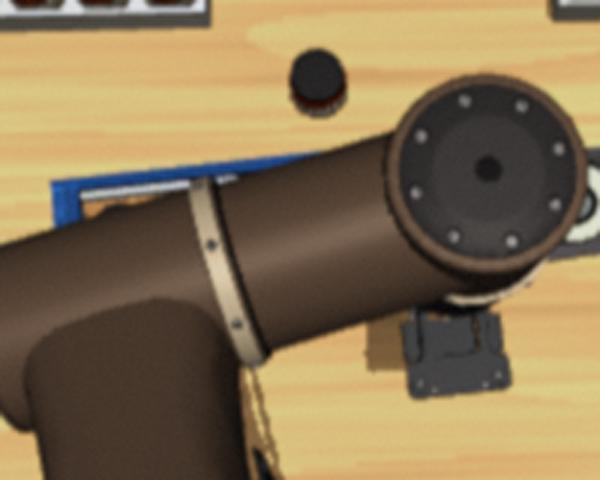

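The arm covers the tray at (230,300), so I'll step aside to check it.

```bash
python3 -m creep '{"translation":[[-20,-50,10],[-20,-50,10],[-20,-50,10],[-20,-50,10],[0,-30,0],[0,0,0]],"spin":[0,0,0,0,0,0],"gripper":[0.8,0.8,0.8,0.8,0.8,0.8]}'
sed -i 's/fx=3,fy=3/fx=4,fy=4/; s/110:270,190:390/120:260,195:360/' tr.py; python3 tr.py
python3 - <<'E'
from h import *
b=.087; o=np.array([.6523,.1722]); R=np.array([[np.cos(b),-np.sin(b)],[np.sin(b),np.cos(b)]])
F=lambda X:(R.T@(np.array(X)[:2]-o)*1e3).round(1).tolist()
for c in ("top","side"):
    cams.grab_frame(c)
    for l in ("bay","tray","sample","handle","mate_a"):
        r=nets.pinpoint(c,l)[:2]
        print(c,l,[(F(q["centre"]),np.round(q["centre"],4).tolist(),round(q["confidence"],2)) for q in r])
E
```

```text
t: 12.8
eef_pos: [0.4895, -0.2507, 0.2162]
ee_rot: [-3.141, -0.001, -1.487]
force: [-0.4, 0.5, -1.4]
width: 0.0699
gripper_force: 0.0
top bay []
top tray [([-5.3, -1.1], [0.6471, 0.1706, 0.0019], 0.76)]
top sample [([-1.0, -81.0], [0.6583, 0.0914, 0.0071], 0.64)]
top handle [([-97.2, -1.8], [0.5556, 0.162, 0.0564], 0.78)]
top mate_a [([-266.6, 125.4], [0.3758, 0.274, 0.0003], 0.92), ([-114.5, 217.9], [0.5193, 0.3793, 0.0056], 0.87)]
side bay [([-133.8, -640.4], [0.5747, -0.4774, 0.0016], 0.27)]
side tray [([-0.6, 1.5], [0.6516, 0.1736, 0.0047], 0.9), ([124.9, -115.7], [0.7868, 0.0678, -0.0012], 0.71)]
side sample [([4.7, -81.8], [0.6641, 0.0911, 0.0072], 0.64)]
side handle [([-89.9, 5.0], [0.5623, 0.1694, 0.0543], 0.86), ([-0.2, 4.9], [0.6517, 0.1771, 0.0045], 0.3)]
side mate_a [([-4.7, 88.0], [0.64, 0.2595, 0.0048], 0.74), ([-268.3, 127.1], [0.374, 0.2755, -0.0004], 0.65)]
```

View pics/tr.png

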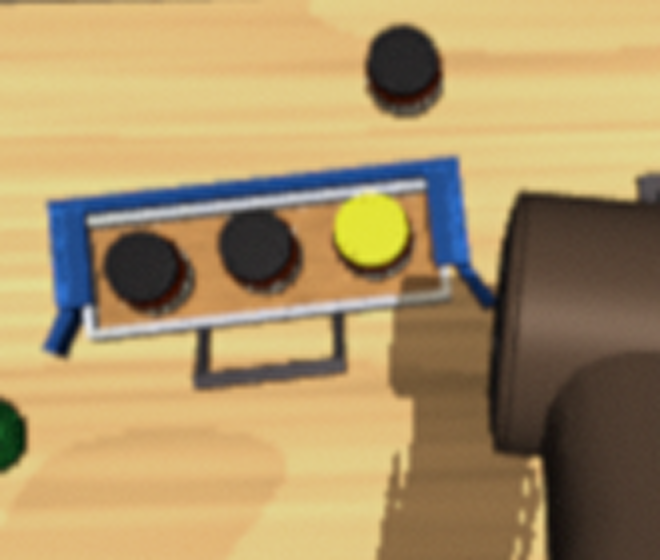

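Run:
```python
from h import *
f=cams.grab_frame("top"); im=f["img"].astype(int); g=im.min(2)
b=.087; o=np.array([.6523,.1722]); R=np.array([[np.cos(b),-np.sin(b)],[np.sin(b),np.cos(b)]])
out=[]
def edge(xs,lo,hi,z,ex):
    "subpixel half-level crossing of red channel along bay x"
    prof=[]
    for y in np.arange(-90,95,15):
        if ex=="n" and abs(abs(y)-50)<12: continue
        s=np.arange(lo,hi,.5); P=[px(f,np.r_[o+R@np.array([t,y])/1e3,z]) for t in s]
        v=cv2.remap(f["img"][:,:,0].astype(np.float32),np.float32([[p[0] for p in P]]),np.float32([[p[1] for p in P]]),cv2.INTER_LINEAR)[0]
        prof.append(v)
    return s,np.mean(prof,0)
s,p=edge(0,20,70,.028,"f"); print("far z28",list(zip(s[::4],p[::4].round())))
s,p=edge(0,30,70,.046,"f"); print("stop z46",list(zip(s[::4],p[::4].round())))
s,p=edge(0,-70,-30,.028,"n"); print("near z28",list(zip(s[::4],p[::4].round())))
```

```text
far z28 [(np.float64(20.0), np.float32(141.0)), (np.float64(22.0), np.float32(147.0)), (np.float64(24.0), np.float32(156.0)), (np.float64(26.0), np.float32(163.0)), (np.float64(28.0), np.float32(165.0)), (np.float64(30.0), np.float32(156.0)), (np.float64(32.0), np.float32(143.0)), (np.float64(34.0), np.float32(142.0)), (np.float64(36.0), np.float32(161.0)), (np.float64(38.0), np.float32(184.0)), (np.float64(40.0), np.float32(180.0)), (np.float64(42.0), np.float32(147.0)), (np.float64(44.0), np.float32(97.0)), (np.float64(46.0), np.float32(55.0)), (np.float64(48.0), np.float32(34.0)), (np.float64(50.0), np.float32(30.0)), (np.float64(52.0), np.float32(34.0)), (np.float64(54.0), np.float32(52.0)), (np.float64(56.0), np.float32(94.0)), (np.float64(58.0), np.float32(149.0)), (np.float64(60.0), np.float32(195.0)), (np.float64(62.0), np.float32(218.0)), (np.float64(64.0), np.float32(227.0)), (np.float64(66.0), np.float32(228.0)), (np.float64(68.0), np.float32(228.0))]
stop z46 [(np.float64(30.0), np.float32(143.0)), (np.float64(32.0), np.float32(164.0)), (np.float64(34.0), np.float32(185.0
[... 770 characters left out ...]
 np.float32(216.0)), (np.float64(-64.0), np.float32(217.0)), (np.float64(-62.0), np.float32(218.0)), (np.float64(-60.0), np.float32(219.0)), (np.float64(-58.0), np.float32(219.0)), (np.float64(-56.0), np.float32(213.0)), (np.float64(-54.0), np.float32(193.0)), (np.float64(-52.0), np.float32(166.0)), (np.float64(-50.0), np.float32(156.0)), (np.float64(-48.0), np.float32(174.0)), (np.float64(-46.0), np.float32(198.0)), (np.float64(-44.0), np.float32(207.0)), (np.float64(-42.0), np.float32(204.0)), (np.float64(-40.0), np.float32(197.0)), (np.float64(-38.0), np.float32(189.0)), (np.float64(-36.0), np.float32(182.0)), (np.float64(-34.0), np.float32(173.0)), (np.float64(-32.0), np.float32(161.0))]
```

The tray is in the bay (far wall at x≈43.5 mm against a stop at about 45) and all three jars are upright. Next I'll locate the yellow lid exactly.

```bash
cat > y.py <<'E'
from h import *
def lid(c,near,z):
    f=cams.grab_frame(c); h=cv2.cvtColor(f["img"],cv2.COLOR_RGB2HSV)
    m=cv2.inRange(h,(24,150,60),(36,255,255)); n,l,s,cc=cv2.connectedComponentsWithStats(m)
    best=min([i for i in range(1,n) if s[i,4]>40],key=lambda i:np.linalg.norm(cc[i]-px(f,near)),default=None)
    if best is None: return None
    return s[best],cc[best],ray(f,*cc[best],z)
if __name__=="__main__":
    for c in("top","side"): print(c,lid(c,[.66,.091,.07],.0725))
E
python3 y.py
```

```text
top (array([278, 169,  19,  18, 272], dtype=int32), array([287.31985294, 177.22794118]), array([0.65845449, 0.08951944, 0.0725    ]))
side (array([279, 217,  16,  14, 182], dtype=int32), array([286.42307692, 223.15384615]), array([0.65781578, 0.09830733, 0.0725    ]))
```

```bash
python3 -m creep '{"translation":[[10,40,0],[10,40,0],[10,40,0],[10,40,0],[20,35,0],[20,35,0],[20,30,0],[20,30,0]],"spin":[0,0,0,0,0,0,0,0],"gripper":[0.8,0.8,0.8,0.8,0.8,0.8,0.8,0.8]}'
python3 -m creep '{"translation":[[20,25,0],[20,20,-30],[10,6,-30],[0,0,-30],[0,0,0],[0,0,0]],"spin":[0,0,0,0,0,0],"gripper":[0.8,0.8,0.8,0.8,0.8,0.8]}'
```

```text
t: 14.4
eef_pos: [0.6108, 0.044, 0.2159]
ee_rot: [-3.141, 0.0, -1.483]
force: [-0.4, -0.0, -0.1]
width: 0.0703
gripper_force: 0.0
t: 15.0
eef_pos: [0.6602, 0.0932, 0.126]
ee_rot: [3.141, -0.001, -1.484]
force: [0.7, -0.1, 1.3]
width: 0.0702
gripper_force: 0.0
```

```bash
python3 -m creep '{"translation":[[0,-2.5,-20],[0,0,-20],[0,0,-20],[0,0,-13],[0,0,0]],"spin":[0,0,0,0,0],"gripper":[0.8,0.8,0.8,0.8,0.8]}'
python3 -m creep '{"translation":[[0,0,0],[0,0,0],[0,0,0],[0,0,0],[0,0,0],[0,0,0],[0,0,0],[0,0,0]],"spin":[0,0,0,0,0,0,0,0],"gripper":[0.3,0.3,0.3,0.3,0.3,0.3,0.3,0.3]}' 15
```

```text
t: 15.5
eef_pos: [0.6599, 0.0907, 0.0527]
ee_rot: [3.141, -0.0, -1.484]
force: [-0.3, 0.3, 0.1]
width: 0.0703
gripper_force: 0.0
t: 16.3
eef_pos: [0.661, 0.0912, 0.0541]
ee_rot: [-3.14, 0.0, -1.483]
force: [-1.0, -0.3, 5.3]
width: 0.0525
gripper_force: 14.7
```

```bash
python3 -m creep '{"translation":[[0,0,5],[0,0,12],[0,0,16],[0,0,18],[0,0,18],[0,0,16],[0,0,10],[0,0,0]],"spin":[0,0,0,0,0,0,0,0],"gripper":[0.3,0.3,0.3,0.3,0.3,0.3,0.3,0.3]}' 30
python3 -m creep '{"translation":[[0,0,0],[0,0,0]],"spin":[0,0],"gripper":[0.3,0.3]}'
python3 - <<'E'
from h import *
shot("side","l1.png",(215,120,415,280),3)
for c in("side","top"):
    cams.grab_frame(c)
    print(c,[(np.round(r["centre"],4),round(r["confidence"],2)) for r in nets.pinpoint(c,"sample")[:2]])
E
```

```text
t: 17.1
eef_pos: [0.661, 0.0912, 0.1499]
ee_rot: [-3.139, 0.001, -1.484]
force: [-0.2, 0.3, -1.8]
width: 0.0523
gripper_force: 29.3
t: 17.3
eef_pos: [0.6595, 0.0908, 0.1467]
ee_rot: [3.14, -0.0, -1.484]
force: [0.1, -0.1, -2.0]
width: 0.0522
gripper_force: 29.3
side [(array([0.6632, 0.094 , 0.0992]), 0.81)]
top [(array([0.657 , 0.0893, 0.1008]), 0.39)]
```

View pics/l1.png

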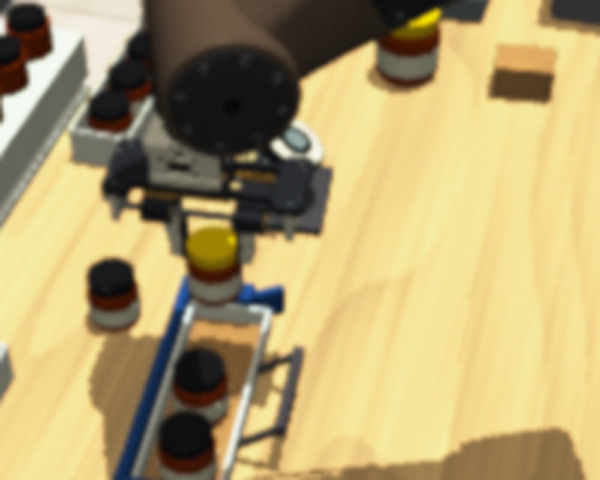

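The jar hangs upright in the grip at (213,262), clear of the tray. The tool cannot pitch, so I'll tilt the jar in the pads by rolling its base over the outer edge of the fixed right rail. The pads then act as the hinge.

```bash
python3 -m creep '{"translation":[[5,-20,0],[5,-21,0],[5,-21,0],[5,-20,0],[0,0,-15],[0,0,-15],[0,0,-15],[0,0,0]],"spin":[0,0,0,0,0,0,0,0],"gripper":[0.3,0.3,0.3,0.3,0.3,0.3,0.3,0.3]}' 30
python3 - <<'E'
from h import *
for c in("side","top"):
    cams.grab_frame(c)
    print(c,[(np.round(r["centre"],4),round(r["confidence"],2)) for r in nets.pinpoint(c,"sample")[:2]])
E
```

```text
t: 18.35
eef_pos: [0.678, 0.0094, 0.0991]
ee_rot: [3.136, -0.0, -1.484]
force: [-0.8, -0.6, -3.1]
width: 0.0523
gripper_force: 29.3
side [(array([0.6802, 0.0102, 0.0509]), 0.89)]
top [(array([0.6814, 0.0109, 0.0594]), 0.57), (array([ 0.6509, -0.1772,  0.1005]), 0.15)]
```

```bash
python3 -m creep '{"translation":[[0,0,0],[0,0,-2],[0,0,-2],[0,0,0],[0,0,0]],"spin":[0,0,0,0,0],"gripper":[0.3,0.3,0.3,0.3,0.3]}' 10
python3 -m creep '{"translation":[[0,0,-2],[0,0,0],[0,0,0]],"spin":[0,0,0],"gripper":[0.3,0.3,0.3]}'
```

```text
t: 19.05
eef_pos: [0.6801, 0.0089, 0.0987]
ee_rot: [3.141, -0.0, -1.484]
force: [0.4, 0.0, -0.9]
width: 0.0526
gripper_force: 9.9
t: 19.35
eef_pos: [0.6801, 0.0089, 0.0967]
ee_rot: [3.141, -0.0, -1.484]
force: [-0.3, -0.4, -1.6]
width: 0.0527
gripper_force: 9.9
```

```bash
python3 -m creep '{"translation":[[0,0,-3],[0,0,-1],[0.3,-3,-1],[0.3,-3,-1],[0.3,-3,-1.2],[0.3,-3,-1.3],[0.2,-2.7,-1.5],[0.2,-2.7,-1.6]],"spin":[0,0,0,0,0,0,0,0],"gripper":[0.3,0.3,0.3,0.3,0.3,0.3,0.3,0.3]}' 10
python3 - <<'E'
from h import *
s=get_state(); print(s["eef_pos"],s["force"],s["moment"])
for c in("side","top"):
    cams.grab_frame(c)
    print(c,[(np.round(r["centre"],4),round(r["confidence"],2)) for r in nets.pinpoint(c,"sample")[:2]])
shot("side","k1.png",(260,130,400,260),4)
E
```

```text
t: 20.15
eef_pos: [0.6824, -0.0089, 0.0862]
ee_rot: [-3.14, -0.0, -1.484]
force: [-1.2, -1.9, 4.9]
width: 0.0528
gripper_force: 11.6
[ 0.68242053 -0.00887143  0.08621799] [-1.20210278 -1.91372685  4.86240012] [-0.43074842  0.4167408  -0.00779687]
side [(array([0.6862, 0.0131, 0.0399]), 0.62)]
top [(array([ 0.6604, -0.1763, -0.0027]), 0.61), (array([0.6785, 0.0099, 0.0432]), 0.5)]
```

View pics/k1.png

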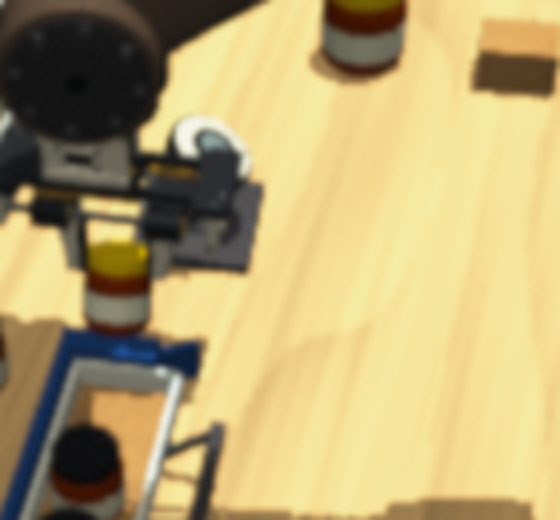

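The jar is tilting in the pads (lid at (115,262), base trailing on the rail at (117,325)), about 0.35 rad so far. I'll continue the arc, then firm the grip and lift.

```bash
python3 -m creep '{"translation":[[0.2,-2.5,-1.8],[0.2,-2.5,-1.9],[0.2,-2.5,-2],[0.2,-2.4,-2],[0,0,0],[0,0,0]],"spin":[0,0,0,0,0,0],"gripper":[0.3,0.3,0.3,0.3,0.3,0.3]}' 10
python3 -m creep '{"translation":[[0,0,0],[0,0,0],[0,0,0],[0,-3,5],[0,-5,15],[0,-5,25],[0,0,30],[0,0,0]],"spin":[0,0,0,0,0,0,0,0],"gripper":[0.3,0.3,0.3,0.3,0.3,0.3,0.3,0.3]}' 50
python3 - <<'E'
from h import *
s=get_state(); print(s["eef_pos"],s["force"],s["moment"])
for c in("side","top","side","top"):
    cams.grab_frame(c)
    print(c,[(np.round(r["centre"],4),round(r["confidence"],2)) for r in nets.pinpoint(c,"sample")[:2]])
E
```

```text
t: 21.0
eef_pos: [0.683, -0.0186, 0.0776]
ee_rot: [-3.141, -0.0, -1.484]
force: [1.2, -2.9, 3.7]
width: 0.0529
gripper_force: 11.3
t: 21.8
eef_pos: [0.6847, -0.0313, 0.1579]
ee_rot: [-3.135, 0.0, -1.483]
force: [1.1, 0.2, -0.6]
width: 0.0518
gripper_force: 49.9
[ 0.68466532 -0.03133576  0.15794995] [ 1.08871014  0.18594577 -0.57900304] [ 0.02780663 -0.02493924 -0.01323261]
side [(array([ 0.6874, -0.0014,  0.1161]), 0.8), (array([ 0.4273,  0.4643, -0.0038]), 0.62)]
top [(array([ 6.790e-01, -4.000e-04,  1.144e-01]), 0.71)]
side [(array([0.681 , 0.0021, 0.1105]), 0.68)]
top [(array([ 0.6789, -0.0035,  0.1099]), 0.54)]
```

```bash
python3 -m creep '{"translation":[[0,0,15],[-6,-4,25],[-12,-10,30],[-12,-15,25],[-12,-15,0],[-12,-15,0],[-12,-15,0],[-12,-15,0]],"spin":[0,-0.08,-0.11,-0.12,-0.12,-0.12,-0.12,-0.12],"gripper":[0.3,0.3,0.3,0.3,0.3,0.3,0.3,0.3]}' 50
python3 -m creep '{"translation":[[-12,-15,0],[-12,-15,0],[-9,-15,0],[-4,-12,0],[0,-6,0],[0,0,0],[0,0,0],[0,0,0]],"spin":[-0.12,-0.12,-0.12,-0.12,-0.12,-0.1,-0.04,0],"gripper":[0.3,0.3,0.3,0.3,0.3,0.3,0.3,0.3]}'
python3 - <<'E'
from h import *
s=get_state(); print(s["eef_pos"],s["ee_rot"])
for c in("side","top","side","top"):
    cams.grab_frame(c)
    for l in("sample","lens","camera"): print(c,l,[(np.round(r["centre"],4),round(r["confidence"],2)) for r in nets.pinpoint(c,l)[:1]])
E
```

```text
t: 23.0
eef_pos: [0.6041, -0.1209, 0.2487]
ee_rot: [-3.141, 0.001, -2.279]
force: [0.2, -0.1, -1.9]
width: 0.0518
gripper_force: 49.9
t: 23.8
eef_pos: [0.5676, -0.1835, 0.2485]
ee_rot: [-3.141, 0.001, -3.014]
force: [0.3, 0.5, -1.8]
width: 0.0519
gripper_force: 49.9
[ 0.56761887 -0.18351064  0.24850488] [-3.14133565e+00  7.09639449e-04 -3.01434639e+00]
side sample [(array([ 0.6015, -0.1772,  0.2065]), 0.77)]
side lens [(array([ 0.6444, -0.1766,  0.0944]), 0.75)]
side camera [(array([ 0.6637, -0.1749, -0.0024]), 0.97)]
top sample [(array([ 0.5948, -0.1811,  0.2099]), 0.47)]
top lens []
top camera []
side sample [(array([ 0.6014, -0.1757,  0.2069]), 0.61)]
side lens [(array([ 0.6469, -0.18  ,  0.0936]), 0.59)]
side camera [(array([ 6.626e-01, -1.746e-01, -4.000e-04]), 0.65)]
top sample [(array([ 0.597 , -0.1795,  0.209 ]), 0.46)]
top lens [(array([ 0.622 ,  0.468 , -0.0015]), 0.71)]
top camera []
```

```bash
python3 -m creep '{"translation":[[0,-2.5,-8],[0,0,-8],[0,0,-7],[0,0,0],[0,0,0],[0,0,0],[0,0,0]],"spin":[0,0,0,0,0,0,0],"gripper":[0.3,0.3,0.3,0.3,0.3,0.3,0.3]}'
python3 - <<'E'
from h import *
s=get_state(); print(s["eef_pos"],s["ee_rot"])
B=[];Tr=[]
for c in("side","top","side","top"):
    cams.grab_frame(c)
    B+=[r["centre"] for r in nets.pinpoint(c,"sample")[:1]]; Tr+=[(c,r["centre"]) for r in nets.pinpoint(c,"tray")[:1]]
print(np.round(B,4),Tr)
L=np.array([.6465,-.176,.0953])
for T in (.45,.51,.57):
    y=.125;z=np.array([-np.sin(T)*np.cos(y),-np.sin(T)*np.sin(y),np.cos(T)]);ey=np.array([-np.sin(y),np.cos(y),0]);d=np.mean(B,0)-L
    print(T,"lens x,y,z mm",1e3*d@np.cross(ey,z),1e3*d@ey,1e3*d@z)
g=cams.grab_frame("side"); f=cams.grab_frame("top")
a=cv2.resize(g["img"][110:290,230:430],(600,540),interpolation=cv2.INTER_CUBIC)
cv2.imwrite("pics/fin.png",a[:,:,::-1])
E
```

```text
t: 25.3
eef_pos: [0.5678, -0.1858, 0.2248]
ee_rot: [-3.141, 0.001, -3.014]
force: [-0.6, 0.3, -1.4]
width: 0.052
gripper_force: 49.9
[ 0.56777123 -0.1858389   0.22483009] [-3.14145172e+00  5.70135586e-04 -3.01371127e+00]
[[ 0.5994 -0.1831  0.1835]
 [ 0.5973 -0.1832  0.1861]
 [ 0.6033 -0.1813  0.1846]
 [ 0.5949 -0.183   0.1873]] [('side', [0.651, 0.1751, 0.0017]), ('top', [0.6473, 0.1718, 0.0037]), ('top', [0.6505, 0.1723, -0.0004])]
0.45 lens x,y,z mm -4.250241332286811 -0.6417790995957726 102.0867391888126
0.51 lens x,y,z mm 1.8789366974397106 -0.6417790995957726 102.15789967728556
0.57 lens x,y,z mm 8.00135258406359 -0.6417790995957726 101.86140204421312
```

View pics/fin.png

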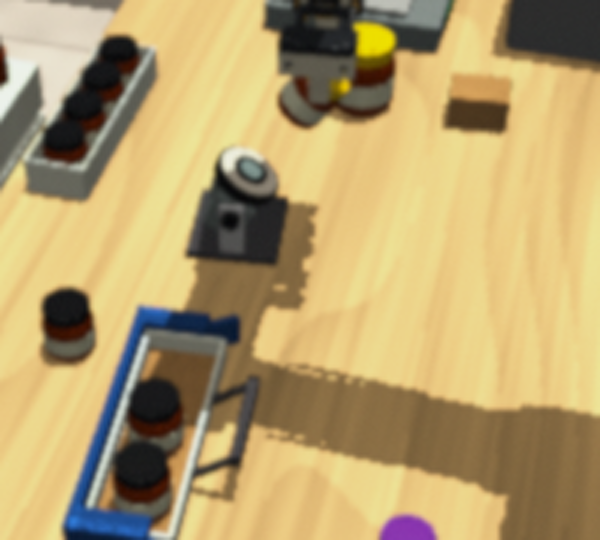

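The jar at (310,95) leans with its base facing the lens at (250,172). The tray is home and the two mates are standing at (152,405) and (140,470). By the measurements it is within tolerance over the whole plausible range of camera tilt, so I'm handing in.

```bash
python3 -c "
from station import arm
print(arm.job_done())"
```

```text
the job is handed in; nothing more can be done
None
```

I handed the job in with the tray home and released, both black-lidded jars standing in it, and the yellow-lidded jar held still, lid up, about 102 mm from the lens and, by my measurements, centred on it within a few millimetres; the verdict was not shown.

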